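Press home the vial-box lid that rocks

ROBOT

A 6-joint arm with a two-finger parallel gripper is mounted at the origin on the work surface. World frame = base frame: x ahead of the robot, y to its left, z up, the work surface at z = 0. Lengths are in m, angles in rad, forces in N, time in s.
With the tool pointing down it reaches from about 0.35 to 0.975 m from the base axis. Payload 4.9 kg.
Tool frame: the origin (TCP) lies midway between the tips of the shut fingers; the grasp point (between the pads) lies 19 mm behind it; z points along the fingers, y is the direction in which the jaws open and shut (so a half turn about z gives the same grasp; the last joint's range is limited). The gripper opens to 85 mm and grips with 20 to 120 N. Pads are 22 mm wide; open, the fingers measure 114 mm over their backs; the gripper's body (76 mm by 85 mm) begins 54 mm behind the grasp point. The pads swing forward as they close: fully open they stand 13 mm farther back than shut.
Start: joints at [-1.452, 0.053, 1.613, -0, 1.476, -0.119], TCP at [0.147, -0.607, 0.231] pointing down, gripper open.
Joint ranges: [-3.01, 3.01], [-1.01, 2.22], [0.06, 2.58], [-1.02, 4.17], [0.09, 2.62], [-3.14, 3.14]. Speed limits (rad/s): [2.57, 2.57, 3.14, 3.14, 3.14, 3.14].

INTERFACE

Orientations are given as a rotation vector (axis times angle).
In Python, from station import ctrl gives the robot as it stands.
- The arm moves only by the shell command python3 -m jog 'ROWS' [FORCE]. ROWS is JSON, one flat list of numbers, 7 for each row, row after row: the opening, from 0 (shut) to 1 (fully open), then the shift along the tool's x, y, z in m, then the turn, a rotation vector about the tool's x, y, z in degrees. A call has 1 to 10 rows; each row shifts and turns the commanded pose from where the row before left it, along the tool's axes as they then stand; what a row does not reach is not made up. A row lasts 1/8 s, in which the tool goes at most 62.5 mm and 10.7 degrees, less where a joint would pass 70% of its speed; a pose out of reach is approached as far as the arm can. A call with a gripper value outside its range is refused whole. The fingers move at their own pace and stop on an object; FORCE is the grip in N (left out, the last holds). Time passes only in rows, so rows that do not move let the fingers close. It gives the time, the measured TCP pose, the force and the opening at its end, in the units of the state.
- ctrl.get_obs(): the state, without advancing time (a new reading comes with each control period).
- ctrl.get_image(name): name is "scene" or "side" or "wrist"; returns a dict with "image" (420x560x3 uint8, blue, green, red), "camera_matrix" (3x3 intrinsics, pixels), "rvec" (rotation vector, rad) and "tvec" (3), from world to camera coordinates, as OpenCV has them; the wrist camera has in their place "mount" (4x4, takes a point from camera to tool coordinates, whose origin is the TCP and whose axes are the flange's). Camera axes: x right, y down, z forward; pixel columns grow to the right and rows downward; lengths in m; the calibration is good to about 2 mm. A picture is of the moment at which its call begins: read the wrist's pose just before it. There is no depth.
- ctrl.finish_job(): hands the job in, once; it reports no verdict.
Trained networks look in a picture, given as the dict that the camera call returned (one of the last four; its "shot" number tells which), for a name from the list of things; names that differ only in an ending like _2 or _b are one class to them, and where a whole thing is asked for, a point or a joint stands for the part that bears it (a point fixed in the world has none). Each returns a list of dicts, best first, with "p" (0 to 1); they miss things now and then, are a little off and sometimes report something else, mostly with a low value. They report only what shows in the picture. A call takes as long as a camera call. They do not tell look-alikes from the thing itself.
- ctrl.boxes_of(target, picture): "box" ([centre column, centre row, width, height] in pixels, round what is visible of it).
The state is a dict: "t": time; "q": joint angles; "dq": joint speeds; "effort": joint torques, N m; "tool_pos": TCP position; "tool_rot": TCP orientation; "contact_force": force on the tool from outside, world axes, zero at the start; "wrist_torque": the same for the moment, N m; "opening": finger opening in m.
Only numpy, scipy, OpenCV 4.12 (cv2) and the standard library are available. Lean on these libraries where they do the work, as an engineer would, in place of code of your own. Each camera call takes 0.05 s, during which the arm holds its last target. There are 200 camera calls.

TASK

Four vial boxes with push-on lids stand in the foam-lined tray, and one lid has not been pushed home: it looks like the others but rocks when pressed near its left or right edge (as the robot faces the tray). Press the lids lightly near one of those edges until you have found and rocked the loose one, then press that lid straight down in the middle until it is fully home and level. Do it all with the fingertips, not leaning hard on any lid (below 45 N); do not pick up or push off any lid, leave the bottles, beaker and the other things on the bench alone, and finish clear of everything.

Things in the scene. Friction and masses are not known exactly. Their poses are not given: they have to be found in the camera images.
- tray: Grey tray lined with dark foam, 250 (x) x 362 (y) x 30 mm, firm on the bench; origin: centre of its underside, x away from the robot, y left. Nests at x = -56, +56 and y = -112, 0, +112 mm. Four hold lidded blue vial boxes, 88 mm square over the shoulder a seated lid rests on, held fast; the far right nest (+56, -112) holds the amber bottle.
- open_box: Blue vial box without lid, full of vials, held fast in the tray's near middle nest (-56, 0 mm): 88 mm square, vial tops 49 mm above the bench; origin: centre of its underside. It has no part in the job.
- lid_1: Lid of the near left box (nest -56, +112 mm). All four lids are alike: square, white, push-on, 84 x 84 mm, flat top, 15 mm tall, 35 to 60 g, 3 mm sideways play. Origin: centre of the TOP face, z up; x and y run along the lid's sides and the tray's axes (left and right edges at y = +42, -42 mm). Any of the four may be the loose one, in each run another.
- lid_2: Lid of the far left box (nest +56, +112 mm), as lid_1. At the start all four lids are level with their tops 53 mm above the bench, since the boxes sit at unequal depths in the foam: height and looks do not tell which is loose. A lid that is home rests on its box all round and gives less than 1 mm wherever it is pressed.
- lid_3: Lid of the far middle box (nest +56, 0 mm), as lid_1. The loose lid, whichever it is, sits 4 mm too high on two ribs, 22 mm wide, under the middles of its near and far sides. Pressed left or right of them (best 30 mm from the centre along y) it tips 0.13 rad under less than 1 N: that spot sinks some 2 mm before the edge meets the box; let go, it falls back level.
- lid_4: Lid of the near right box (nest -56, -112 mm), as lid_1. About 10 N in the middle of the loose lid (5 N over each rib) pushes it down its 4 mm against friction, and it stays there: its top is then 49 mm above the bench. If only its near or far side has gone down, press over the other side's middle too (28 mm from the centre along x).
- amber_bottle: Amber glass bottle with black cap, 58 mm across, 95 mm tall, standing on the foam (24 mm above the bench) in the tray's far right nest; origin at the centre of its underside. Not to be disturbed.
- reagent_bottle: Amber glass bottle with red cap, 68 mm across, 145 mm tall, on the bench left of the tray; origin at the centre of its underside. Not to be disturbed.
- water_bottle: Clear plastic bottle with white cap, 60 mm across, 170 mm tall, on the bench right of the tray; origin at the centre of its underside. Not to be disturbed.
- beaker: Glass beaker, 68 mm across, 90 mm tall, on the bench right of the tray; origin at the centre of its underside. Not to be disturbed.
- vial: Capped glass vial, 12 mm across, 34 mm tall, standing on the bench left of the tray; origin at the centre of its underside. Not to be disturbed.
- marker: Marker pen lying on the bench right of the tray, 135 mm long along its x, 13 mm thick; origin under its middle. Not to be disturbed.
- timer: White bench timer, 65 x 65 x 18 mm, on the bench left of the tray; origin at the centre of its underside. Not to be disturbed.
There are look-alikes about, which are no part of the job. Leave any turquoise look-alike of the lid_2 alone. Leave any turquoise look-alike of the lid_4 alone.

How it is judged:
On the way, in this order (a step that is already met when the one before it is completed fails the run):
1. the loose lid has been pressed near its edge and has rocked (tipped by more than 0.05 rad) (angle between any of lid_1, lid_2, lid_3, lid_4's own z axis and vertical above 0.05 rad and (contact force between the fingers and lid_1 above 0.2 N or contact force between the fingers and lid_2 above 0.2 N or contact force between the fingers and lid_3 above 0.2 N or contact force between the fingers and lid_4 above 0.2 N)), for 0.1 s.
2. a lid has gone down home, level (((height (world z) of lid_1 below 0.0502 m and angle between lid_1's own z axis and vertical below 0.02 rad) or (height (world z) of lid_2 below 0.0502 m and angle between lid_2's own z axis and vertical below 0.02 rad) or (height (world z) of lid_3 below 0.0502 m and angle between lid_3's own z axis and vertical below 0.02 rad) or (height (world z) of lid_4 below 0.0502 m and angle between lid_4's own z axis and vertical below 0.02 rad))), for 0.2 s.
At the end, for the whole second after the job is handed in: The loose lid is home: its top within about 1 mm of 49 mm above the bench (it started at 53 mm); all four lids are level within 0.02 rad, within 8 mm of where they started, on their boxes and at rest (height (world z) of any of lid_1, lid_2, lid_3, lid_4 below 0.0502 m and angle between each of lid_1, lid_2, lid_3, lid_4's own z axis and vertical below 0.02 rad and height (world z) of lid_1 between 0.047 and 0.0545 m and distance of each of lid_1, lid_2, lid_3, lid_4 from where it was at the start of the episode below 0.008 m and linear speed of each of lid_1, lid_2, lid_3, lid_4 below 0.01 m/s and height (world z) of lid_2 between 0.047 and 0.0545 m and height (world z) of lid_3 between 0.047 and 0.0545 m and height (world z) of lid_4 between 0.047 and 0.0545 m); the robot touches nothing.
It fails at once if a lid is lifted (more than 9 mm) or pushed off its box (height (world z) of any of lid_1, lid_2, lid_3, lid_4 above 0.062 m or distance of any of lid_1, lid_2, lid_3, lid_4 from where it was at the start of the episode above 0.012 m).
It fails at once if a lid is leaned on with more than 45 N (contact force between the fingers and lid_1 above 45 N or contact force between the fingers and lid_2 above 45 N or contact force between the fingers and lid_3 above 45 N or contact force between the fingers and lid_4 above 45 N).
It fails at once if a bystander is moved by more than 15 mm (distance of any of amber_bottle, reagent_bottle, water_bottle, beaker, vial, marker, timer from where it was at the start of the episode above 0.015 m).
It also fails if it takes over 48 s, if anything falls off the work surface, if the arm or the gripper's body presses on something with over 40 N, if the wrist force passes 120 N, or if a joint passes its speed limit or range.

## Working session

There is one attempt and no reset: what is moved stays moved. The work goes in short steps, Python scripts to look and compute and a shell command to move; the robot and the scene stay as the last step left them, time stands still between calls to the robot, and variables do not carry over. Pictures are saved under pics/ and viewed, about 8 in all and at most 12, crops included, and the job is handed in when it is done.

```bash
mkdir -p pics; ls; python3 - <<'E'
from station import ctrl
import cv2
o=ctrl.get_obs(); print({k:o[k] for k in('t','tool_pos','tool_rot','contact_force','opening')})
for n in('scene','side'):
    p=ctrl.get_image(n); cv2.imwrite(f'pics/{n}0.png',p['image'])
    print(n,p['camera_matrix'],p['rvec'],p['tvec'])
    for b in ctrl.boxes_of('lid_1',p)+ctrl.boxes_of('tray',p): print(b)
E
```

```text
pics
{'t': 0.0, 'tool_pos': array([ 0.14714689, -0.60677178,  0.23003317]), 'tool_rot': array([-3.11733247e+00, -3.72393163e-01,  3.04930509e-06]), 'contact_force': array([0.40234957, 0.45225245, 0.15255513]), 'opening': 0.08518509837227478}
scene [[509.98018553   0.         270.19049543]
 [  0.         509.98018553 206.0007738 ]
 [  0.           0.           1.        ]] [ 1.25226659  2.07894096 -1.05836402] [ 0.17926827 -0.20293183  1.70838623]
{'box': [180.5, 199.6, 36.6, 23.7], 'p': 0.94}
{'box': [330.2, 238.0, 50.4, 40.0], 'p': 0.92}
{'box': [300.6, 261.7, 52.5, 36.6], 'p': 0.87}
{'box': [260.2, 202.5, 40.7, 24.4], 'p': 0.84}
{'box': [144.5, 233.4, 51.4, 32.2], 'p': 0.83}
{'box': [368.4, 204.1, 36.5, 26.6], 'p': 0.78}
{'box': [263.7, 239.0, 53.8, 32.6], 'p': 0.75}
{'box': [229.9, 165.2, 35.2, 18.3], 'p': 0.73}
{'box': [294.9, 223.5, 46.0, 30.4], 'p': 0.17}
{'box': [278.4, 251.6, 172.9, 99.5], 'p': 0.94}
{'box': [408.5, 252.9, 7.2, 14.9], 'p': 0.51}
{'box': [328.5, 237.3, 49.0, 35.8], 'p': 0.4}
side [[464.9605108    0.         280.15503034]
 [  0.         464.9605108  211.87823642]
 [  0.           0.           1.        ]] [ 2.34846612 -0.1326818   0.05285278] [-0.47014158  0.09174287  1.34505966]
{'box': [210.3, 179.1, 25.0, 24.1], 'p': 0.95}
{'box': [310.8, 200.1, 30.3, 24.6], 'p': 0.93}
{'box': [300.9, 290.9, 46.6, 35.9], 'p': 0.93}
{'box': [272.0, 224.2, 30.7, 23.8], 'p': 0.89}
{'box': [214.2, 288.7, 40.0, 34.4], 'p': 0.88}
{'box': [281.6, 170.6, 31.3, 18.8], 'p': 0.8}
{'box': [361.1, 284.4, 43.4, 33.4], 'p': 0.65}
{'box': [315.4, 175.1, 28.9, 25.5], 'p': 0.64}
{'box': [292.4, 206.4, 96.3, 102.0], 'p': 0.94}
{'box': [313.4, 175.7, 28.6, 24.4], 'p': 0.49}
```

```bash
python3 - <<'E'
import cv2
for n in('scene','side'):
    i=cv2.imread(f'pics/{n}0.png'); cv2.imwrite(f'pics/{n}0b.png',cv2.resize(i,(800,600),interpolation=cv2.INTER_CUBIC))
E
```

```text
(no output)
```

View pics/scene0b.png

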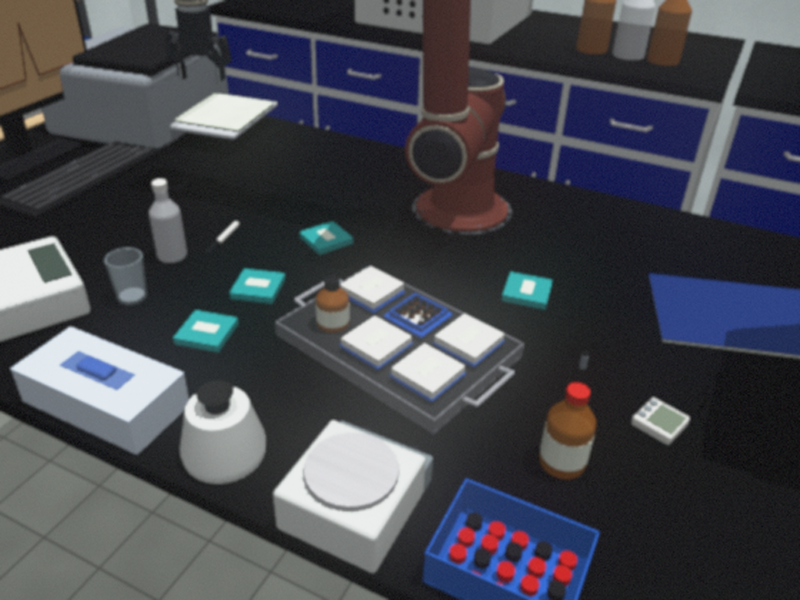

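View pics/side0b.png

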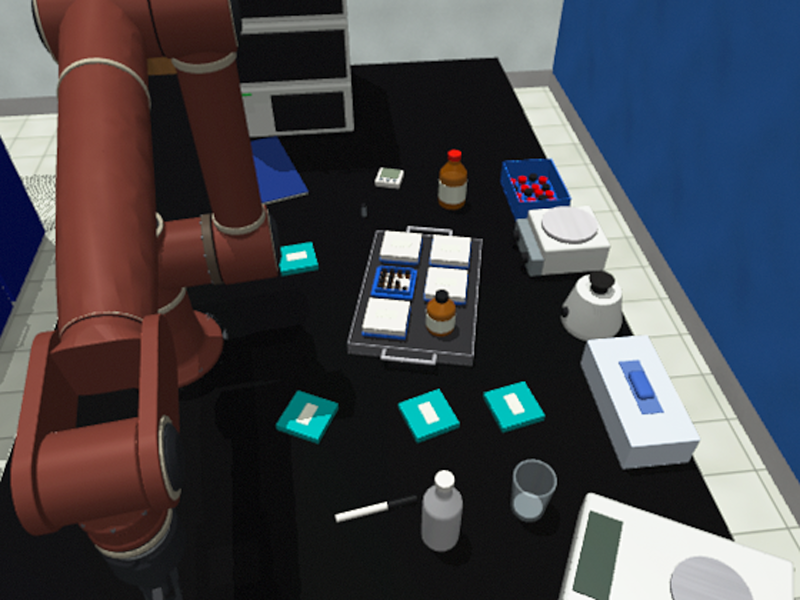

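The scene picture shows the white lids at about (260,202) lid_4, (330,238) lid_1, (300,261) lid_2 and (264,239) lid_3 in original pixels, with the amber bottle in the far right nest. The side view agrees: lid_4 (272,224), lid_1 (281,171), lid_2 (315,175), lid_3 (311,200). The turquoise look-alikes stand outside the tray.

```bash
cat > h.py <<'E'
import numpy as np,cv2
from scipy.optimize import least_squares
from scipy.spatial.transform import Rotation as R
NEST=np.array([[-.056,.112],[.056,.112],[.056,0],[-.056,-.112]])
def P(c): return c['camera_matrix']@np.c_[cv2.Rodrigues(np.array(c['rvec']))[0],np.array(c['tvec']).reshape(3)]
def lids(v): 
    x,y,a=v[:3]; c,s=np.cos(a),np.sin(a)
    return NEST@np.array([[c,s],[-s,c]])+[x,y]
def proj(M,X):
    p=np.c_[X,np.ones(len(X))]@M.T; return p[:,:2]/p[:,2:]
E
python3 - <<'E'
from h import *
from station import ctrl
S=np.array([[330.2,238],[300.6,261.7],[263.7,239],[260.2,202.5]]);D=np.array([[281.6,170.6],[315.4,175.1],[310.8,200.1],[272,224.2]])
A=P(ctrl.get_image('scene'));B=P(ctrl.get_image('side'))
X=cv2.triangulatePoints(A,B,S.T,D.T); X=(X[:3]/X[3]).T; print(X.round(4))
f=lambda v:np.r_[(proj(A,np.c_[lids(v),np.full(4,v[3])])-S).ravel(),(proj(B,np.c_[lids(v),np.full(4,v[3])])-D).ravel()]
r=least_squares(f,[X[:,0].mean(),X[:,1].mean(),0,.05]); print(r.x.round(4),r.fun.round(1)); print(lids(r.x).round(4))
o=ctrl.get_obs();T=R.from_rotvec(o['tool_rot']).as_matrix();print(T.round(3)); print(o['tool_pos'],o['t'])
print(T.T@(np.r_[r.x[:2],.3]-o['tool_pos']))
print(ctrl.get_image('wrist')['mount'])
E
```

```text
[[ 0.5023  0.2207  0.0446]
 [ 0.609   0.1913  0.0395]
 [ 0.5758  0.0776  0.0386]
 [ 0.4459 -0.0048  0.037 ]]
[ 0.5265  0.0942 -0.2369  0.0397] [-1.5  0.2 -0.3 -0.7  0.2  1.3  0.1  0.2 -1.2  2.  -0.5  0.2  1.4 -1.2
 -1.2 -2.4]
[[ 0.4983  0.2162]
 [ 0.6072  0.1899]
 [ 0.5809  0.0811]
 [ 0.4457 -0.0015]]
[[ 0.972  0.236 -0.   ]
 [ 0.236 -0.972  0.   ]
 [ 0.    -0.    -1.   ]]
[ 0.14721216 -0.60730946  0.23113209] 0.4
[ 0.53381194 -0.59245651 -0.06867183]
[[ 6.41599278e-04 -9.55049535e-01 -2.96445565e-01  7.42806856e-02]
 [ 9.99999645e-01  7.74542528e-04 -3.31013323e-04 -2.79383584e-04]
 [ 5.45743818e-04 -2.96445248e-01  9.55049694e-01 -1.43023202e-01]
 [ 0.00000000e+00  0.00000000e+00  0.00000000e+00  1.00000000e+00]]
```

```bash
python3 -m jog '[1,0.041,-0.0456,-0.005,0,0,0, 1,0.041,-0.0456,-0.005,0,0,0, 1,0.041,-0.0456,-0.005,0,0,0, 0,0.041,-0.0456,-0.005,0,0,0, 0,0.041,-0.0456,-0.005,0,0,0, 0,0.041,-0.0456,-0.005,0,0,0, 0,0.041,-0.0456,-0.005,0,0,0, 0,0.041,-0.0456,-0.005,0,0,0, 0,0.041,-0.0456,-0.005,0,0,0, 0,0.041,-0.0456,-0.005,0,0,0]' 20
python3 -m jog '[0,0.041,-0.0456,-0.005,0,0,0, 0,0.041,-0.0456,-0.005,0,0,0, 0,0.041,-0.0456,-0.005,0,0,0, 0,0,0,0,0,0,9, 0,0,0,0,0,0,9, 0,0,0,0,0,0,9, 0,0,0,0,0,0,0,0,0,0,0,0,0,0]'
python3 - <<'E'
from h import *
from station import ctrl
o=ctrl.get_obs(); print(o['t'],o['tool_pos'],o['opening']); print(R.from_rotvec(o['tool_rot']).as_matrix().round(3))
p=ctrl.get_image('wrist'); cv2.imwrite('pics/w1.png',p['image']); print(p['camera_matrix'])
np.savez('w1.npz',K=p['camera_matrix'],pos=o['tool_pos'],rot=o['tool_rot'],m=p['mount'])
for b in ctrl.boxes_of('lid_1',p)+ctrl.boxes_of('tray',p): print(b)
E
```

```text
t: 1.7
tool_pos: [0.4389, -0.0657, 0.282]
tool_rot: [3.119, 0.373, 0.002]
contact_force: [1.9, -0.8, -0.6]
opening: -0.0001
t: 2.7
tool_pos: [0.5256, 0.0942, 0.2964]
tool_rot: [-3.121, 0.363, -0.0]
contact_force: [-0.4, -0.3, -0.0]
opening: 0.0001
2.7 [0.52557216 0.09422609 0.29638337] 8.476080903374124e-05
[[ 0.973 -0.229  0.   ]
 [-0.229 -0.973  0.   ]
 [ 0.    -0.    -1.   ]]
[[334.34467352   0.         277.49566478]
 [  0.         334.34467352 208.64330184]
 [  0.           0.           1.        ]]
{'box': [178.7, 123.8, 82.6, 80.7], 'p': 0.98}
{'box': [281.2, 123.2, 75.9, 72.9], 'p': 0.96}
{'box': [520.7, 20.8, 77.2, 41.6], 'p': 0.86}
{'box': [520.0, 127.8, 75.5, 93.7], 'p': 0.74}
{'box': [185.7, 216.5, 75.8, 71.2], 'p': 0.71}
{'box': [516.8, 285.9, 83.8, 66.1], 'p': 0.71}
{'box': [371.5, 218.2, 76.2, 69.0], 'p': 0.57}
```

View pics/w1.png

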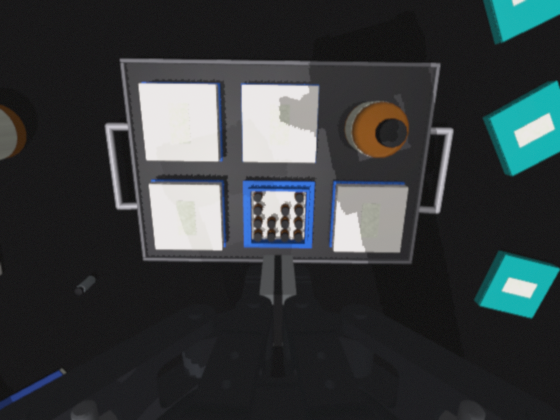

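The wrist view shows lid_2 (179,124), lid_3 (281,123), lid_1 (186,217) and lid_4 (370,218), with the tray nearly aligned to the tool and the bottle at (380,130).

```bash
python3 - <<'E'
from h import *
from station import ctrl
d=np.load('w1.npz');T=np.eye(4);T[:3,:3]=R.from_rotvec(d['rot']).as_matrix();T[:3,3]=d['pos']
C=np.linalg.inv(T@d['m']);W=d['K']@C[:3]
U=np.array([[186,217],[179.,123.5],[280.5,123.3],[370,218]])
A=P(ctrl.get_image('scene'))
S=np.array([[330.2,238],[300.6,261.7],[263.7,239],[260.2,202.5]])-[0,2]
g=lambda v,M:proj(M,np.c_[lids(v),np.full(4,v[3])])
f=lambda v:(g(v,W)-U).ravel()
r=least_squares(f,[.5265,.094,-.237,.05]);print('wrist only',r.x.round(4),r.fun.round(1))
f2=lambda v:np.r_[f(v),(g(v,A)-S).ravel()]
r=least_squares(f2,r.x);print('both',r.x.round(4),r.fun.round(1))
r=least_squares(lambda v:f(np.r_[v,.053]),r.x[:3]);print('z=.053',r.x.round(4),r.fun.round(1))
L=lids(r.x);o=ctrl.get_obs();Rt=R.from_rotvec(o['tool_rot']).as_matrix()
a=r.x[2];ey=np.array([-np.sin(a),np.cos(a)])
print('lids',L.round(4),'yaw tool',np.arctan2(Rt[1,0],Rt[0,0]))
for i in range(4):
    for s in(.03,0): q=np.r_[L[i]+ey*s,.053]; print(i+1,s,(Rt.T@(q-o['tool_pos'])).round(4))
E
```

```text
wrist only [ 0.5236  0.0928 -0.2372  0.0531] [ 0.7  0.3  0.3 -0.8 -1.2  0.   0.3  0.5]
both [ 0.5232  0.0936 -0.2374  0.0474] [ 1.4 -0.7  1.2 -0.6 -1.8  0.3 -1.5 -0.5 -1.  -1.   0.2 -2.1  0.6  0.
  0.5 -0.9]
z=.053 [ 0.5236  0.0928 -0.2372] [ 0.7  0.3  0.3 -0.8 -1.2  0.1  0.2  0.5]
lids [[ 0.4955  0.2148]
 [ 0.6044  0.1885]
 [ 0.5781  0.0796]
 [ 0.4429 -0.0029]] yaw tool -0.23279910462645131
1 0.03 [-0.0569 -0.1404  0.2433]
1 0 [-0.0571 -0.1104  0.2433]
2 0.03 [ 0.055  -0.1399  0.2433]
2 0 [ 0.0549 -0.1099  0.2433]
3 0.03 [ 0.0546 -0.0279  0.2433]
3 0 [0.0544 0.0021 0.2433]
4 0.03 [-0.0579  0.0836  0.2433]
4 0 [-0.0581  0.1136  0.2433]
```

```bash
python3 -m jog '[0,0.0273,-0.014,0.05,0,0,0, 0,0.0273,-0.014,0.05,0,0,0, 0,0,0,0.055,0,0,0, 0,0,0,0.05,0,0,0, 0,0,0,0.025,0,0,0, 0,0,0,0.01,0,0,0, 0,0,0,0,0,0,0, 0,0,0,0,0,0,0]'; python3 -m jog '[0,0,0,0.0015,0,0,0,0,0,0,0.001,0,0,0,0,0,0,0,0,0,0]'; python3 -m jog '[0,0,0,0.0005,0,0,0,0,0,0,0,0,0,0]'
```

```text
t: 3.9
tool_pos: [0.5866, 0.109, 0.0583]
tool_rot: [-3.12, 0.366, -0.005]
contact_force: [0.0, -0.3, 0.2]
opening: -0.0002
t: 4.28
tool_pos: [0.5852, 0.1089, 0.054]
tool_rot: [-3.12, 0.366, -0.0]
contact_force: [-0.1, -0.1, 0.0]
opening: 0.0001
t: 4.53
tool_pos: [0.5851, 0.1089, 0.0532]
tool_rot: [3.12, -0.366, -0.0]
contact_force: [-0.4, -0.1, 1.0]
opening: 0.0001
```

```bash
for i in 1; do python3 -m jog '[0,0,0,0.0005,0,0,0,0,0,0,0,0,0,0]'; done; python3 -m jog '[0,0,0,0.0005,0,0,0,0,0,0,0,0,0,0]'
```

```text
t: 4.78
tool_pos: [0.5852, 0.1089, 0.0531]
tool_rot: [3.12, -0.366, -0.0]
contact_force: [-1.0, -0.8, 3.0]
opening: 0.0001
t: 5.03
tool_pos: [0.5852, 0.1089, 0.053]
tool_rot: [3.12, -0.366, -0.0]
contact_force: [-3.7, -0.5, 5.5]
opening: 0.0001
```

Lid_3 does not give (5.5 N, no sinking), so it is home. Next is lid_2, 112 mm to the left.

```bash
python3 -m jog '[0,0,0,-0.015,0,0,0,0,0,-0.056,0,0,0,0,0,0,-0.056,0,0,0,0,0,0,0,0,0,0,0,0,0,0,0,0,0,0,0,0,0,0.013,0,0,0,0,0,0,0,0,0,0,0,0,0,0.0005,0,0,0,0,0,0,0,0,0,0]'; python3 -m jog '[0,0,0,0.0005,0,0,0,0,0,0,0,0,0,0]';python3 -m jog '[0,0,0,0.001,0,0,0,0,0,0,0,0,0,0]'
```

```text
t: 6.15
tool_pos: [0.6107, 0.2174, 0.0533]
tool_rot: [3.12, -0.367, -0.001]
contact_force: [-0.1, -0.3, -0.4]
opening: -0.0
t: 6.4
tool_pos: [0.611, 0.2178, 0.0532]
tool_rot: [3.12, -0.366, -0.0]
contact_force: [0.4, 0.4, -0.1]
opening: -0.0001
t: 6.65
tool_pos: [0.6111, 0.2179, 0.053]
tool_rot: [3.12, -0.366, -0.0]
contact_force: [-2.6, -0.5, 4.8]
opening: 0.0001
```

Lid_2 is firm too. Next is lid_1, 112 mm nearer.

```bash
python3 -m jog '[0,0,0,-0.015,0,0,0,0,-0.056,0,0,0,0,0,0,-0.056,0,0,0,0,0,0,0,0,0,0,0,0,0,0,0,0,0,0,0,0,0,0,0.013,0,0,0,0,0,0,0,0,0,0,0,0,0,0.0005,0,0,0,0,0,0,0,0,0,0]'; python3 -m jog '[0,0,0,0.0005,0,0,0,0,0,0,0,0,0,0]';python3 -m jog '[0,0,0,0.001,0,0,0,0,0,0,0,0,0,0]'
```

```text
t: 7.78
tool_pos: [0.5022, 0.2436, 0.0536]
tool_rot: [3.12, -0.366, -0.001]
contact_force: [-0.0, 0.0, -0.8]
opening: -0.0001
t: 8.02
tool_pos: [0.5021, 0.2438, 0.0533]
tool_rot: [3.12, -0.366, -0.0]
contact_force: [0.8, 0.3, 0.7]
opening: -0.0003
t: 8.28
tool_pos: [0.5022, 0.2438, 0.0531]
tool_rot: [3.12, -0.366, -0.0]
contact_force: [-2.8, -0.2, 5.3]
opening: 0.0001
```

Lid_1 is firm. That leaves lid_4, 224 mm to the right.

```bash
python3 -m jog '[0,0,0,-0.025,0,0,0,0,0,0.056,0,0,0,0,0,0,0.056,0,0,0,0,0,0,0.056,0,0,0,0,0,0,0.056,0,0,0,0,0,0,0,0,0,0,0,0,0,0,0.023,0,0,0,0,0,0,0,0,0,0,0,0,0,0.0005,0,0,0,0,0,0,0,0,0,0]'; python3 -m jog '[0,0,0,0.0005,0,0,0,0,0,0,0,0,0,0]';python3 -m jog '[0,0,0,0.001,0,0,0,0,0,0,0,0,0,0]'
```

```text
t: 9.52
tool_pos: [0.451, 0.0263, 0.0545]
tool_rot: [-3.12, 0.364, -0.002]
contact_force: [-0.3, -0.7, 0.1]
opening: -0.0002
t: 9.78
tool_pos: [0.4505, 0.0259, 0.0536]
tool_rot: [-3.12, 0.366, -0.001]
contact_force: [-0.1, -0.5, 0.1]
opening: -0.0002
t: 10.02
tool_pos: [0.4504, 0.0258, 0.0523]
tool_rot: [-3.12, 0.366, -0.0]
contact_force: [0.7, 1.0, -0.1]
opening: 0.0001
```

It sinks without force, so lid_4 is the loose one. I'll tip it a little further and hold.

```bash
python3 -m jog '[0,0,0,0.0005,0,0,0,0,0,0,0,0,0,0]';python3 -m jog '[0,0,0,0.0005,0,0,0,0,0,0,0,0,0,0,0,0,0,0,0,0,0]'; python3 - <<'E'
from station import ctrl
import cv2
p=ctrl.get_image('wrist'); cv2.imwrite('pics/w2.png',p['image'])
E
```

```text
t: 10.28
tool_pos: [0.4503, 0.0258, 0.0518]
tool_rot: [-3.12, 0.366, -0.0]
contact_force: [0.5, 0.5, 0.1]
opening: -0.0001
t: 10.65
tool_pos: [0.4504, 0.0259, 0.0514]
tool_rot: [-3.12, 0.366, -0.0]
contact_force: [0.7, 0.9, 0.7]
opening: -0.0002
```

View pics/w2.png

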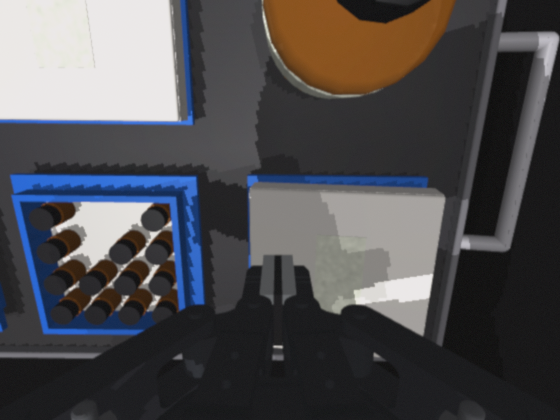

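The wrist view shows the fingertips on the left part of lid_4 (250–445, 185–335), whose right side looks raised. I'll press a little further until the edge meets the box.

```bash
python3 -m jog '[0,0,0,0.0006,0,0,0,0,0,0,0,0,0,0]';python3 -m jog '[0,0,0,0.0006,0,0,0,0,0,0,0,0,0,0,0,0,0,0,0,0,0]'
```

```text
t: 10.95
tool_pos: [0.4505, 0.0258, 0.0512]
tool_rot: [3.12, -0.366, 0.0]
contact_force: [-1.5, 0.4, 4.4]
opening: -0.0001
t: 11.32
tool_pos: [0.4505, 0.0258, 0.051]
tool_rot: [3.12, -0.366, -0.0]
contact_force: [-3.3, 0.3, 7.9]
opening: -0.0003
```

It sank 2 mm and then bottomed out at 8 N, so it has rocked. Now I'll lift, shift to the middle and press.

```bash
python3 -m jog '[0,0,0,-0.012,0,0,0,0,0,0,0,0,0,0,0,0,0.03,0,0,0,0,0,0,0,0,0,0,0,0,0,0,0,0,0,0,0,0,0,0.008,0,0,0,0,0,0,0,0,0,0,0,0,0,0.001,0,0,0,0,0,0,0,0,0,0]'; for k in 1; do python3 -m jog '[0,0,0,0.001,0,0,0,0,0,0,0,0,0,0]'; done; python3 -m jog '[0,0,0,0.001,0,0,0,0,0,0,0,0,0,0]';python3 -m jog '[0,0,0,0.001,0,0,0,0,0,0,0,0,0,0]'
```

```text
t: 12.45
tool_pos: [0.4433, -0.0032, 0.053]
tool_rot: [-3.12, 0.365, 0.0]
contact_force: [0.6, 0.1, 0.3]
opening: -0.0
t: 12.7
tool_pos: [0.4435, -0.0033, 0.0529]
tool_rot: [-3.12, 0.366, 0.001]
contact_force: [-2.8, 0.6, 6.4]
opening: 0.0002
t: 12.95
tool_pos: [0.4435, -0.0033, 0.0522]
tool_rot: [-3.12, 0.366, 0.001]
contact_force: [-4.5, 1.1, 9.2]
opening: 0.0003
t: 13.2
tool_pos: [0.4436, -0.0033, 0.0513]
tool_rot: [-3.12, 0.366, 0.001]
contact_force: [-3.9, 1.1, 8.9]
opening: 0.0002
```

```bash
python3 -m jog '[0,0,0,0.001,0,0,0,0,0,0,0.001,0,0,0,0,0,0,0,0,0,0]'; python3 -m jog '[0,0,0,0.001,0,0,0,0,0,0,0,0,0,0]';python3 -m jog '[0,0,0,0.001,0,0,0,0,0,0,0,0,0,0]'
```

```text
t: 13.58
tool_pos: [0.4436, -0.0033, 0.0493]
tool_rot: [-3.12, 0.366, 0.001]
contact_force: [-3.5, 1.2, 9.6]
opening: -0.0
t: 13.82
tool_pos: [0.4436, -0.0033, 0.049]
tool_rot: [-3.12, 0.366, 0.002]
contact_force: [-7.1, 1.6, 13.4]
opening: 0.0001
t: 14.08
tool_pos: [0.4436, -0.0033, 0.0489]
tool_rot: [-3.12, 0.365, 0.003]
contact_force: [-10.7, 0.9, 20.7]
opening: -0.0003
```

It bottomed at 49 mm with the force rising to 21 N. I'll lift and check over both ribs: the far one at +28 mm, then the near one at -28 mm.

```bash
python3 -m jog '[0,0,0,-0.013,0,0,0,0,0,0,0,0,0,0,0,0.028,0,0,0,0,0,0,0,0,0,0,0,0,0,0,0,0,0,0,0,0,0,0,0.008,0,0,0,0,0,0,0.002,0,0,0,0,0,0,0,0,0,0,0,0,0,0.001,0,0,0,0,0,0,0,0,0,0]'; python3 -m jog '[0,0,0,0.001,0,0,0,0,0,0,0,0,0,0]'; python3 -m jog '[0,0,0,-0.012,0,0,0,0,0,0,0,0,0,0,0,-0.056,0,0,0,0,0,0,0,0,0,0,0,0,0,0,0,0,0,0,0,0,0,0,0.009,0,0,0,0,0,0,0.001,0,0,0,0,0,0,0,0,0,0,0,0,0,0.001,0,0,0,0,0,0,0,0,0,0]';python3 -m jog '[0,0,0,0.001,0,0,0,0,0,0,0,0,0,0]'
```

```text
t: 15.32
tool_pos: [0.4698, -0.0096, 0.049]
tool_rot: [-3.12, 0.365, 0.004]
contact_force: [-6.5, 0.3, 11.0]
opening: 0.0004
t: 15.58
tool_pos: [0.4698, -0.0096, 0.0489]
tool_rot: [3.12, -0.365, -0.005]
contact_force: [-10.0, 0.8, 16.7]
opening: -0.0001
t: 16.82
tool_pos: [0.4167, 0.003, 0.0491]
tool_rot: [3.12, -0.366, 0.0]
contact_force: [-2.4, 0.3, 5.6]
opening: 0.0002
t: 17.08
tool_pos: [0.4167, 0.003, 0.049]
tool_rot: [3.12, -0.366, -0.001]
contact_force: [-6.7, -0.4, 12.7]
opening: 0.0002
```

Both rib spots are firm at 49 mm. I'll retreat straight up, then look.

```bash
python3 -m jog '[0,0,0,-0.03,0,0,0,0,0,0,-0.055,0,0,0,0,0,0,-0.055,0,0,0,0,0.03,-0.04,-0.055,0,0,0,0,0.03,-0.04,-0.03,0,0,0,0,0,0,0,0,0,0,0,0,0,0,0,0,0,0,0,0,0,0,0,0]'
python3 - <<'E'
from h import *
from station import ctrl
print(ctrl.get_obs()['contact_force'])
p=ctrl.get_image('wrist'); cv2.imwrite('pics/w3.png',p['image'])
E
```

```text
t: 18.08
tool_pos: [0.4857, 0.0615, 0.2617]
tool_rot: [3.12, -0.367, -0.004]
contact_force: [-0.6, 0.1, -0.5]
opening: -0.0002
[-0.60276107  0.14875223 -0.46822834]
```

View pics/w3.png

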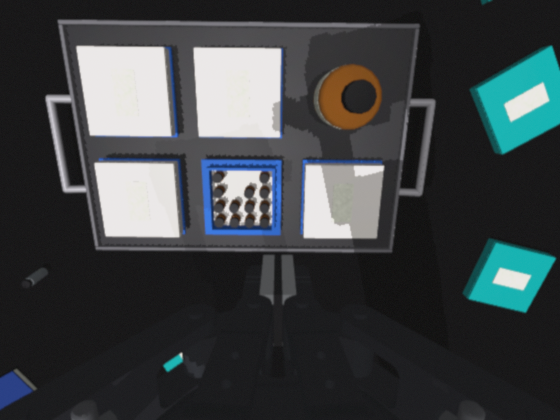

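All four lids sit square on their boxes, lid_4 at (343,200), the bottle is still in its nest, and the tool is clear. I'm handing in.

```bash
python3 -c "
from station import ctrl
print(ctrl.finish_job())"
```

```text
the job is handed in; nothing more can be done
None
```

The loose lid was lid_4 (near right box); it is now pressed home, and the job was handed in at about 18 s of the 48 s allowed.

- **Finding it:** I pressed each lid 30 mm left of its centre. Lids 3, 2 and 1 held firm at 53 mm with about 5 N. Lid_4 sank 2 mm with under 1 N, then met its box. I did not measure the tip angle. The 2 mm sink and the wrist picture both fit a rock of well over 0.05 rad.
- **Pressing it home:** In the middle, lid_4 slid down at about 9–10 N and stopped at 49 mm. I pressed it to a peak of about 21 N vertical (about 23 N total at the wrist).
- **Last checks:** The spots over the far and near ribs were both firm at 49 mm (17 N and 13 N), so it is level. After the retreat, the last picture showed all four lids square on their boxes and the amber bottle in its nest. The tool was 0.26 m up with no contact force.
- **Disagreements:** The first two-view height estimate for the lids was low (about 40 mm), because the network's boxes include the lid sides. The wrist view gave 53.1 mm, and touching the lids confirmed it. The bystanders outside the last picture were not checked again, but the arm stayed well above them.

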